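Vent the leak-test chamber and hold its sprung cover just below balance

TASK

Vent the leak-test chamber by pulling the red cap straight up to its open stop, then take the cover by its black handle and raise it a little past its balance point, without letting it swing fully open. Then bring the cover back down and finish still holding it by the handle, steady, just below the balance point (within about ten degrees), where it would fall shut if let go. Leave the blue cap and the loose things on the bench alone.

Things in the scene. Friction and masses are not known exactly. Their poses are not given: they have to be found in the camera images.
- fixture: leak-test chamber, fixed: stainless open box 180 x 200 mm, 85 mm high, a cast part inside. Origin: centre of its underside; x points from the handle side (towards the robot) to the hinge, y left, z up; turned up to 0.3 rad about z. A look-only sector plate on its +y side shows a green band (where to hold the cover's edge at the end) and a red mark (balance point)
- cover (a joint): hinge of the flat stainless cover (190 x 198 mm, 4 mm thick, 20 mm high front lip). 0 = shut (level), grows as the front rises; stop at 1.35 rad. Sprung: balance point at 0.80 rad (46 degrees); below it the cover falls shut, above it the spring swings it open. Starts shut; takes about 1.5 N at the handle to lift, under 1 N near balance; moves freely
- cover_hinge (a point): middle of the hinge axis, which runs along fixture y: 90 mm behind the fixture's centre, 89 mm above the bench
- handle: black grip sleeve of the bow handle on the cover's front lip: 16 mm thick, 94 mm long along fixture y, origin at its middle; it turns freely on a steel bow of 12 mm bar, whose two legs (110 mm apart) hold it 50 mm forward of the lip; 42 mm free gap between sleeve and lip
- handle_grip (a point): middle of the grip sleeve, to be gripped from above, a finger before and a finger behind it. Cover shut: 239 mm in front of the hinge axis (fixture -x), 10 mm above it (99 mm above the bench); swings in an arc about the hinge; the sleeve turns on its bow (+-1.6 rad), so the fingers need not turn with the cover. Axes turn with the cover
- vent_cap (a joint): slide of the red vent cap: 0 = pushed home, 0.014 m = pulled straight up to the open stop (a hard stop; the cap stays on its slide). Snug on its O-ring: about 4.5 N to pull, and it stays where it is left
- vent_cap_top (a point): centre of the top of the red cap: 26 mm diameter, 30 mm tall, its top 76 mm above the bench when home; on a fixed aluminium block 50 x 50 mm, 40 mm high, to the left or right of the chamber (either side; the blue one is on the other)
- supply_cap (a joint): slide of the blue supply cap, same make as the red one; 0 = home, to be left home
- supply_cap_top (a point): centre of the top of the blue cap, same size and block as the red one
- screwdriver: red-handled screwdriver lying loose on the bench across the robot's front, nearly under the cover's handle, about 200 mm long, under 35 mm high; leave alone
- flange: loose aluminium ring, 60 mm outside, 14 mm high; origin centre of its underside; leave alone
- grease_jar: white jar, 56 mm diameter, 70 mm high; origin centre of its underside; leave alone
- fitting_tray: blue open tray 120 x 100 mm, 50 mm high, with black fittings in it; origin centre of its underside; leave alone
Mind the look-alikes: they are no part of the job. What is shaped like the part that bears supply_cap but purple is not meant. What is shaped like the part that bears vent_cap but green is not meant.

How it is judged:
By the outcome, as a careful person would: the job done as asked, in the order asked, and still so for the second after the job is handed in, while the arm keeps its last pose, push and grip.
It also fails if it takes over 54 s, if anything falls off the work surface, if the arm or the gripper's body presses on something with over 40 N, if the wrist force passes 120 N, or if a joint passes its speed limit or range.

ROBOT

A 7-joint arm with a two-finger parallel gripper is mounted at the origin on the work surface. World frame = base frame: x ahead of the robot, y to its left, z up, the work surface at z = 0. Lengths are in m, angles in rad, forces in N, time in s.
With the tool pointing down it reaches from about 0.425 to 0.825 m from the base axis. Payload 3.6 kg.
Tool frame: the origin (TCP) lies at the very end of the fingers, on their centre line; the grasp point (between the pads) lies 19 mm behind it; z points along the fingers, y is the line along which they close (so a half turn about z gives the same grasp; the last joint's range is limited). The gripper opens to 93 mm and grips with 3 to 60 N. Pads are 15 mm wide; open, the fingers measure 128 mm over their backs; the gripper's body (75 mm by 188 mm) begins 65 mm behind the grasp point.
Start: joints at [-1.373, 0.615, -0.013, 1.423, 0.008, 1.103, -0.04], TCP at [0.145, 0.634, 0.219] pointing down, gripper open.
Joint ranges: [-3.12, 3.12], [-0.3, 2.06], [-1.34, 1.32], [0.26, 2.42], [-1.36, 4.5], [0.01, 1.98], [-2.84, 2.84]. Speed limits (rad/s): [2.79, 2.79, 3.14, 3.14, 3.14, 3.14, 3.14].

INTERFACE

Orientations are given as a rotation vector (axis times angle).
In Python, from bench import movep, movel, movej, open_gripper, gripper_close, pause, ik, observe, get_image, MotionError, close_job gives the robot as it stands. Calls block until the motion is done:
- movep(position, orientation): joint-space move of the TCP to a pose.
- movel(position, ori=None, vel=0.15): straight line of the TCP; ori=None keeps the orientation; vel is the mean speed in m/s.
- movej(angles): joint-space move.
- open_gripper() and gripper_close(newtons=None): open the fingers fully, or close them until they stop; newtons is the grip in N (None keeps the last).
- pause(seconds).
- ik(position, orientation): joint angles nearest the present ones, or None.
- observe(): the state.
- get_image(name): name is "side" or "top" or "wrist"; returns a dict with "frame" (384x512x3 uint8, blue, green, red), "z_map" (384x512 float32, m along the optical axis (not along the pixel's ray), 0 where there is no reading), "mtx" (3x3 intrinsics, pixels), "extrinsics" (4x4, takes a point from camera to world coordinates); the wrist camera has in their place "hand_eye" (4x4, takes a point from camera to tool coordinates, whose origin is the TCP and whose axes are the flange's). Camera axes: x right, y down, z forward; pixel columns grow to the right and rows downward; lengths in m; the calibration is good to about 2 mm. A picture is of the moment at which its call begins: read the wrist's pose just before it.
A pose or a line that the arm cannot do raises MotionError and nothing moves.
- close_job(): hands the job in; it is judged then, once.
The state is a dict: "time_s": time; "q": joint angles; "dq": joint speeds; "tau": joint torques, N m; "eef_pos": TCP position; "eef_rot": TCP orientation; "contact_force": force on the tool from outside, world axes, zero at the start; "moment": the same for the moment, N m; "width": opening from 0.0 (shut) to 1.0 (fully open); "grasp_force": force on a finger pad.
Only numpy, scipy, OpenCV 4.12 (cv2) and the standard library are available. Lean on these libraries where they do the work, as an engineer would, in place of code of your own. Each camera call takes 0.05 s, during which the arm holds its last target. There are 200 camera calls.

## Working session

There is one attempt and no reset: what is moved stays moved. The work goes in short steps, each a Python script; the robot and the scene stay as the last script left them, time stands still between calls to the robot, and variables do not carry over. Pictures are saved under pics/ and viewed, at most 10 in all, crops included, and the job is handed in when it is done.

```bash
mkdir -p pics; ls; python3 - <<'E'
from bench import *
import cv2,numpy as np
o=observe();print(o)
for n in("top","side"):
    d=get_image(n);cv2.imwrite(f"pics/{n}0.png",d["frame"]);np.savez(f"{n}0.npz",**{k:v for k,v in d.items() if not isinstance(v,str)})
    print(n,d["extrinsics"].round(3).tolist(),d["mtx"].tolist())
E
```

```text
pics
{'time_s': 0.0, 'q': array([-1.37247342,  0.61589024, -0.01260767,  1.42492796,  0.00811412,
        1.10341203, -0.04039834]), 'dq': array([-3.10338232e-04, -1.09013001e-03, -8.76668866e-05, -6.83070849e-04,
        2.69482236e-03, -7.11617693e-04, -1.04400774e-03]), 'tau': array([-1.39745180e-04, -4.58940911e+01,  2.09739441e-01, -1.65740240e+01,
       -6.09190087e-02,  2.05135799e-02,  2.26972224e-04]), 'eef_pos': array([0.14472619, 0.63284858, 0.21749041]), 'eef_rot': array([-0.35227549, -3.1215406 ,  0.00404674]), 'contact_force': array([ 1.12254206, -0.55467867,  0.23958656]), 'moment': array([ 0.02666191, -0.01998255, -0.01579105]), 'grasp_force': 0.0, 'width': 1.0023859279252094}
top [[-0.025, -0.99, 0.138, 0.419], [-1.0, 0.026, 0.009, 0.014], [-0.012, -0.138, -0.99, 1.022], [0.0, 0.0, 0.0, 1.0]] [[371.2605360370438, 0.0, 253.87770289117415], [0.0, 371.2605360370438, 182.8855348653775], [0.0, 0.0, 1.0]]
side [[0.999, -0.015, 0.048, 0.533], [-0.046, -0.66, 0.75, -0.639], [0.021, -0.751, -0.66, 0.675], [0.0, 0.0, 0.0, 1.0]] [[387.52732414482506, 0.0, 254.6903455477035], [0.0, 387.52732414482506, 187.6231596257215], [0.0, 0.0, 1.0]]
```

View pics/top0.png

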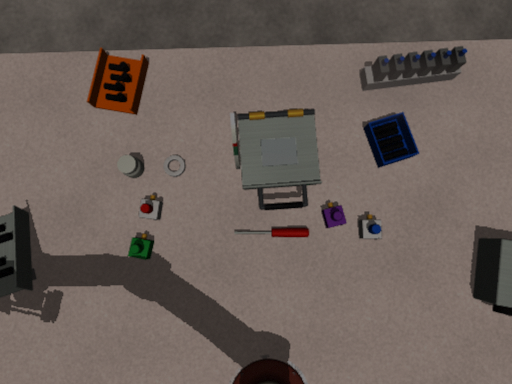

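View pics/side0.png

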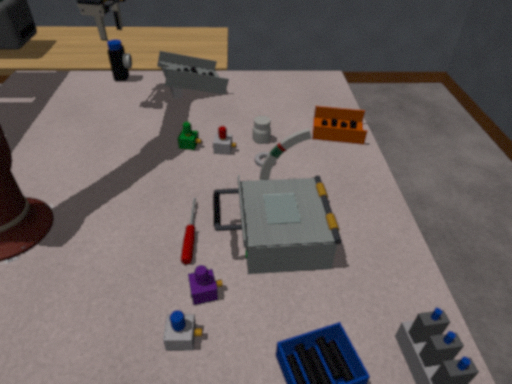

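The top view shows the red cap at (146,208) on an aluminium block, with the green decoy at (141,247) and the jar at (130,166). The handle bar is at (284,206), the hinge at about (276,115), and the screwdriver runs from (235,231) to (308,232). The blue cap is at (375,229), on the other side. The side view agrees: red cap at (222,133), handle at (218,209).

```bash
cat > h.py <<'E'
import numpy as np,cv2
def cloud(d,T=None):
    T=d["extrinsics"] if T is None else T
    z=d["z_map"];v,u=np.mgrid[:z.shape[0],:z.shape[1]];K=d["mtx"]
    P=np.stack([(u-K[0,2])/K[0,0]*z,(v-K[1,2])/K[1,1]*z,z],-1)@T[:3,:3].T+T[:3,3]
    P[z==0]=np.nan
    return P
E
python3 - <<'E'
from h import *
d=np.load("top0.npz");P=cloud(d);f=d["frame"].astype(int)
B,G,R=f[...,0],f[...,1],f[...,2]
def st(n,m):
    q=P[m];print(n,m.sum(),np.nanmedian(q,0).round(4),np.nanmin(q,0).round(3),np.nanmax(q,0).round(3))
w=np.zeros(R.shape,bool);w[195:225,130:170]=1
red=w&(R>100)&(G<70)&(B<70);st("red",red);st("redtop",red&(P[...,2]>.066))
w[:]=0;w[175:215,250:315]=1
bl=w&(f.max(-1)<60)&(P[...,2]>.08);st("sleeve",bl)
m=w&(P[...,2]>.085)&(P[...,2]<.13)
q=P[bl][:,:2];c,(s),a=cv2.minAreaRect(q.astype(np.float32));print("sleeve rect",c,s,a)
w[:]=0;w[100:195,230:325]=1
lid=w&(P[...,2]>.083)&(P[...,2]<.1)&(f.min(-1)>60)
print("lid",cv2.minAreaRect(P[lid][:,:2].astype(np.float32)))
st("lid",lid)
w[:]=0;w[222:240,230:315]=1
st("driver",w&(P[...,2]>.006))
print("block heights");print((P[195:224:2,132:166:2,2]*1000).round())
d=np.load("side0.npz");P=cloud(d);f=d["frame"].astype(int);B,G,R=f[...,0],f[...,1],f[...,2]
w[:]=0;w[120:142,212:232]=1
st("red side",w&(R>100)&(G<70)&(B<70))
w[:]=0;w[185:235,208:240]=1
bl=w&(f.max(-1)<60)&(P[...,2]>.08);st("sleeve side",bl);print(cv2.minAreaRect(P[bl][:,:2].astype(np.float32)))
E
python3 -c "
import cv2
a=cv2.imread('pics/top0.png')[190:270,120:180];b=cv2.imread('pics/top0.png')[170:250,225:325]
cv2.imwrite('pics/crop0.png',cv2.hconcat([cv2.resize(a,None,fx=5,fy=5,interpolation=2),cv2.resize(b,None,fx=5,fy=5,interpolation=2)]))"
```

```text
red 40 [0.4947 0.3052 0.0757] [0.486 0.297 0.073] [0.501 0.315 0.079]
redtop 40 [0.4947 0.3052 0.0757] [0.486 0.297 0.073] [0.501 0.315 0.079]
sleeve 445 [ 0.4938 -0.0511  0.1045] [ 0.481 -0.13   0.088] [0.552 0.014 0.111]
sleeve rect (0.515181303024292, -0.05939178913831711) (0.06578736752271652, 0.14518015086650848) 3.329507827758789
lid ((0.6391469240188599, -0.03654664754867554), (0.1991799920797348, 0.21047021448612213), 2.416818380355835)
lid 5078 [ 0.6316 -0.0414  0.0917] [ 0.536 -0.145  0.084] [0.741 0.067 0.1  ]
driver 435 [ 0.4257 -0.0596  0.0223] [ 0.412 -0.119  0.006] [0.437 0.08  0.029]
block heights
[[ 2. -2.  2. -1.  1.  1. -2.  3.  1. 24. 26. 21.  0. -1.  3. -0. -1.]
 [-1.  1.  0. -1.  2.  3. -3.  1. -1. 26. 25. 20.  3.  4.  1.  0. -2.]
 [-0. -0. -1. -3. -0. 39. 38. 38. 43. 37. 26. 22.  3. -1.  1.  1.  1.]
 [-3.  1.  4.  1. 37. 40. 41. 40. 43. 39. 39. 43. 42. 39. 25.  0.  1.]
 [-0. -3.  3. -1. 39. 37. 75. 74. 41. 40. 42. 37. 38. 39. 23.  3.  2.]
 [ 3.  1. -5.  2. 41. 75. 75. 75. 76. 62. 40. 40. 41. 42. 19. -3. -0.]
 [-4. -0.  2. -4. 76. 76. 75. 74. 75. 67. 48. 39. 42.
[... 156 characters left out ...]
1.]
 [-4.  2.  3.  7. 40. 40. 41. 40. 40. 38. 40. 41. 40. 28.  7. -1. -4.]
 [-2.  2.  2. 39. 41. 42. 39. 42. 40. 41. 41. 40. 43. 26.  3. -2. -1.]
 [ 1. -4. -1. -1.  1. 40. 40. 37. 43. 42. 40. 41. 40. 21.  0. -1. -3.]
 [ 3. -1. -1.  2.  2.  2. -4.  2. -3.  3.  3. 29.  3. 10. -1.  2.  4.]
 [-1.  2. -0.  4.  1. -0. -1. -2.  3. -3.  0.  2.  2. -1. -1.  1. -1.]
 [-1.  1.  1.  2. -1. -3. -1.  0.  0. -2.  3.  3. -0. -1. -4. -1.  2.]]
red side 20 [0.4945 0.3017 0.0745] [0.487 0.294 0.073] [0.504 0.309 0.077]
sleeve side 319 [ 0.4946 -0.0668  0.104 ] [ 0.485 -0.11   0.097] [0.538 0.006 0.108]
((0.5112950205802917, -0.052081331610679626), (0.05063357576727867, 0.11611060798168182), 1.4678016901016235)
```

View pics/crop0.png

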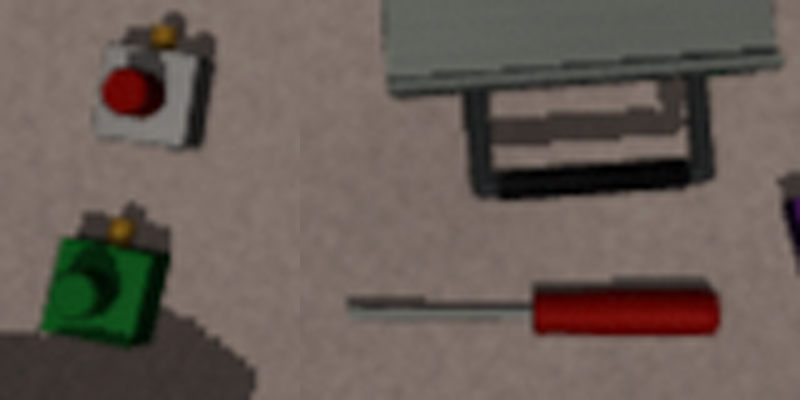

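The crop shows a dark sleeve, centred near (593,180) in the crop, held by the bow. The red cap stands alone on its block, and the screwdriver lies well in front of and below the handle.

Next I fit the sleeve line, then go for the cap.

```bash
python3 - <<'E'
from h import *
for n,box in(("top",(198,212,262,306)),("side",(185,235,208,224))):
    d=np.load(n+"0.npz");P=cloud(d);f=d["frame"].astype(int);a,b,c,e=box
    w=np.zeros(f.shape[:2],bool);w[a:b,c:e]=1
    q=P[w&(f.max(-1)<28)&(P[...,2]>.09)]
    vx,vy,x0,y0=cv2.fitLine(q[:,:2].astype(np.float32),cv2.DIST_HUBER,0,.001,.001).ravel()
    print(n,len(q),"dir",vx,vy,"mid",x0,y0,"ext",q.min(0).round(3),q.max(0).round(3),"medz",np.median(q[:,2]))
d=np.load("top0.npz");P=cloud(d)
print("lid profile col 262..300", [(r,*np.nanmedian(P[r,265:300],0).round(3)[[0,2]]) for r in range(108,215,4)])
E
python3 - <<'E'
from bench import *
from h import *
o=[0,-np.pi,0]
movep([.4947,.304,.17],o);s=observe();print(s["time_s"],s["eef_pos"],s["q"].round(2))
d=get_image("wrist");cv2.imwrite("pics/w1.png",d["frame"])
T=np.eye(4);T[:3,:3]=cv2.Rodrigues(s["eef_rot"])[0];T[:3,3]=s["eef_pos"]
P=cloud(d,T@d["hand_eye"]);f=d["frame"].astype(int)
m=(f[...,2]>90)&(f[...,1]<60)&(f[...,0]<60)&(P[...,2]>.068)&(P[...,2]<.085)
print(m.sum(),np.median(P[m],0),P[m].min(0),P[m].max(0))
for y in(1,-1):print(ik([.492,-.052,.16],list(np.pi*np.array([y*.7071,.7071,0]))))
E
```

```text
top 197 dir 0.047882438 -0.99885297 mid 0.48856586 -0.049106143 ext [ 0.481 -0.098  0.098] [ 0.496 -0.002  0.111] medz 0.10558190704911852
side 115 dir 0.052163593 -0.9986386 mid 0.49170625 -0.057317797 ext [ 0.487 -0.096  0.101] [ 0.497 -0.006  0.108] medz 0.10571540176103045
lid profile col 262..300 [(108, np.float64(0.775), np.float64(0.001)), (112, np.float64(0.73), np.float64(0.098)), (116, np.float64(0.721), np.float64(0.093)), (120, np.float64(0.711), np.float64(0.091)), (124, np.float64(0.7), np.float64(0.091)), (128, np.float64(0.69), np.float64(0.092)), (132, np.float64(0.679), np.float64(0.091)), (136, np.float64(0.669), np.float64(0.091)), (140, np.float64(0.657), np.float64(0.094)), (144, np.float64(0.647), np.float64(0.094)), (148, np.float64(0.636), np.float64(0.094)), (152, np.float64(0.626), np.float64(0.094)), (156, np.float64(0.615), np.float64(0.094)), (160, np.float64(0.605), np.float64(0.094)), (164, np.float64(0.595), np.float64(0.093)), (168, np.float64(0.585), np.float64(0.09)), (172, np.float64(0.575), np.float64(0.091)), (176, np.float64(0.564), np.float64(0.092)), (180, np.float64(0.554), np.float64(0.091)), (184, np.float64(0.542), np.float64(0.108)), (188, np.float64(0.545), np.float64(0.0)), (192, np.float64(0.534), np.float64(0.001)), (196, np.float64(0.523), np.float64(0.0)), (200, np.float64(0.512), np.float64(0.0)), (204, np.float64(0.492), np.float64(0.106)), (208, np.float64(0.483), np.float64(0.101)), (212, np.float64(0.479), np.float64(-0.0))]
1.8583 [0.49393606 0.30572174 0.17011812] [-0.57  0.56 -0.03  1.69  0.02  0.89  0.96]
547 [0.49397913 0.30497057 0.07583435] [0.48345888 0.2943563  0.07289407] [0.50599995 0.31553353 0.07813579]
[-0.21102986  0.47532799  0.39365067  1.94677405 -0.25553046  0.76756541
  0.32853954]
[ 0.76515784  0.70787736 -1.14906502  1.91853415  0.7604852   1.03659144
  2.41831057]
```

The lip stands upward to about 0.109, so a fully open gripper would hit it. I will enter the handle gap offset towards the robot and then centre while closing. Cap first: the wrist measurement (0.494, 0.305, 0.076) matches the expected height.

```bash
python3 - <<'E'
from bench import *
from h import *
def p(t):
    s=observe();print(t,round(s["time_s"],2),s["eef_pos"].round(4),s["contact_force"].round(1),round(s["width"],3),round(s["grasp_force"],1));return s
movel([.494,.3045,.085]);movel([.494,.3045,.051],vel=.08);p("down")
gripper_close(25);s=p("grip");z0=s["eef_pos"][2];x,y=.494,.3045
for k in(.012,.015,.018):
    movel([x,y,.051+k],vel=.04);s=p(k)
    if s["contact_force"][2]<-14:break
d=get_image("top");cv2.imwrite("pics/t2.png",d["frame"])
E
```

```text
down 3.2 [0.4941 0.3046 0.051 ] [ 0.5 -0.8  0.1] 0.996 0.0
grip 4.26 [0.494  0.3045 0.051 ] [-0.1  0.3  0.7] 0.278 25.0
0.012 4.71 [0.494  0.3046 0.0638] [-0.7 -0.   4.1] 0.271 25.0
0.015 4.96 [0.4939 0.3046 0.0653] [ 3.2  1.5 -8.9] 0.273 25.0
0.018 5.21 [0.4935 0.3045 0.0664] [  4.3   3.6 -20.3] 0.268 25.0
```

```bash
python3 - <<'E'
from bench import *
from h import *
open_gripper();movel([.494,.3045,.17],vel=.2);s=observe()
d=get_image("wrist");T=np.eye(4);T[:3,:3]=cv2.Rodrigues(s["eef_rot"])[0];T[:3,3]=s["eef_pos"]
P=cloud(d,T@d["hand_eye"]);f=d["frame"].astype(int)
m=(f[...,2]>90)&(f[...,1]<60)&(f[...,0]<60)&(P[...,2]>.06)&(P[...,2]<.11)
print("cap",m.sum(),np.median(P[m],0),np.percentile(P[m][:,2],[10,50,90]),s["time_s"])
yaw=.049;o=np.pi*np.array([np.cos(np.pi/4+yaw/2),np.sin(np.pi/4+yaw/2),0])
# approach offset toward robot along fixture -x
c=np.array([.4905,-.052]);fx=np.array([np.cos(yaw),np.sin(yaw)])
a=c-.026*fx
movep([*a,.22],list(o));s=observe();print(s["time_s"],s["eef_pos"],s["eef_rot"],s["q"].round(2))
d=get_image("wrist");cv2.imwrite("pics/w3.png",d["frame"])
T[:3,:3]=cv2.Rodrigues(s["eef_rot"])[0];T[:3,3]=s["eef_pos"];P=cloud(d,T@d["hand_eye"]);np.savez("w3.npz",P=P,f=d["frame"])
E
```

```text
cap 604 [0.49392499 0.30475347 0.08989197] [0.08910355 0.08989197 0.09080935] 7.0833
8.4917 [ 0.46494067 -0.05168673  0.2196017 ] [-2.16191521e+00 -2.27821229e+00 -3.40949636e-04] [-0.25  0.36  0.43  1.94 -0.19  0.89  0.33]
```

View pics/w3.png

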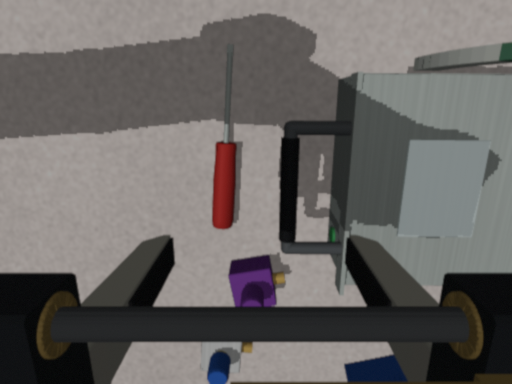

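The red cap's top is now at 0.090, the full 14 mm, so the vent is open. The wrist view shows the sleeve at (290,190), the lip edge along column ~345 and the screwdriver at (225,185). Next I measure the sleeve and lip from this image.

```bash
python3 - <<'E'
from h import *
d=np.load("w3.npz");P=d["P"];f=d["f"].astype(int)
w=np.zeros(f.shape[:2],bool);w[140:240,276:304]=1
q=P[w&(f.max(-1)<40)&(P[...,2]>.09)&(P[...,2]<.12)]
vx,vy,x0,y0=cv2.fitLine(q[:,:2].astype(np.float32),cv2.DIST_HUBER,0,.001,.001).ravel()
print(len(q),vx,vy,x0,y0,q.min(0).round(4),q.max(0).round(4),np.median(q[:,2]),cv2.minAreaRect(q[:,:2].astype(np.float32)))
for c in range(276,380,4): print(c,np.nanmedian(P[180:200,c],0).round(4))
E
```

```text
1607 0.043799885 -0.9990403 0.48903486 -0.045550704 [ 0.4807 -0.0947  0.0999] [ 0.4978 -0.0034  0.109 ] 0.10574965974418121 ((0.4897528886795044, -0.04891816899180412), (0.014645816758275032, 0.09097456187009811), 2.9958133697509766)
276 [ 4.85e-01 -7.44e-02  1.00e-04]
280 [ 0.4822 -0.0481  0.1003]
284 [ 0.4852 -0.0466  0.1056]
288 [ 0.4885 -0.0458  0.1067]
292 [ 0.4922 -0.046   0.1064]
296 [ 0.4959 -0.0465  0.1038]
300 [ 5.136e-01 -7.290e-02  3.000e-04]
304 [ 5.183e-01 -7.270e-02  1.000e-04]
308 [ 5.232e-01 -7.260e-02  2.000e-04]
312 [ 5.279e-01 -7.230e-02 -1.000e-04]
316 [ 5.328e-01 -7.220e-02 -1.000e-04]
320 [ 5.375e-01 -7.180e-02 -1.000e-04]
324 [ 0.5421 -0.0714 -0.    ]
328 [ 5.471e-01 -7.140e-02  3.000e-04]
332 [ 0.5497 -0.0688  0.009 ]
336 [ 0.5494 -0.0637  0.0282]
340 [ 0.5493 -0.059   0.0462]
344 [ 0.5396 -0.0461  0.0967]
348 [ 0.5397 -0.0429  0.1085]
352 [ 0.5431 -0.0425  0.1086]
356 [ 0.5523 -0.0469  0.0907]
360 [ 0.5556 -0.0464  0.0912]
364 [ 0.5594 -0.0465  0.0907]
368 [ 0.5631 -0.0463  0.0907]
372 [ 0.5666 -0.0462  0.0907]
376 [ 0.5701 -0.0457  0.0912]
```

```bash
cat >> h.py <<'E'
YAW=.048;FX=np.array([np.cos(YAW),np.sin(YAW)]);C=np.array([.4893,-.049]);H=C+.239*FX
GZ=.019
def tcp(th):  # TCP target that holds the sleeve at cover angle th
    c,s=np.cos(th),np.sin(th)
    return [*(H+(-.239*c+.010*s)*FX),.089+.239*s+.010*c-GZ]
def theta(e):
    dx=(np.array(e[:2])-H)@FX;dz=e[2]+GZ-.089
    return np.arctan2(dz,-dx)-np.arctan2(.010,.239)
def p(t):
    from bench import observe
    s=observe();print(t,round(s["time_s"],2),s["eef_pos"].round(4),s["contact_force"].round(1),round(s["width"],3),round(s["grasp_force"],1),"th",round(theta(s["eef_pos"]),3),flush=True);return s
E
python3 - <<'E'
from bench import *
from h import *
o=list(np.pi*np.array([np.cos(np.pi/4+YAW/2),np.sin(np.pi/4+YAW/2),0]))
a=C-.026*FX
movel([*a,.12],o);p("above");movel([*a,.080],vel=.06);p("in")
gripper_close(3);p("closed3")
for k in(-.018,-.010,-.004,0):
    movel([*(C+k*FX),.080],vel=.05);p(k)
d=get_image("side");cv2.imwrite("pics/s4.png",cv2.resize(d["frame"][140:280,150:350],None,fx=4,fy=4))
E
```

```text
above 9.36 [ 0.464  -0.0502  0.1205] [ 0.3  0.  -0.1] 0.999 0.0 th 0.147
in 10.18 [ 0.4634 -0.0504  0.08  ] [-0.   0.4  0. ] 0.999 0.0 th -0.004
closed3 10.9 [ 0.4684 -0.0501  0.0811] [6.  0.9 0.2] 0.645 3.0 th 0.001
-0.018 11.21 [ 0.4759 -0.0497  0.0809] [6.1 0.9 0.3] 0.484 3.0 th 0.001
-0.01 11.52 [ 0.4832 -0.0493  0.0806] [5.9 1.2 0.8] 0.327 3.0 th 0.002
-0.004 11.78 [ 0.4887 -0.0491  0.0804] [6.  0.4 0.5] 0.204 3.0 th 0.002
0 12.03 [ 0.4905 -0.049   0.0801] [4.6 0.6 0.5] 0.172 3.0 th 0.0
```

View pics/s4.png

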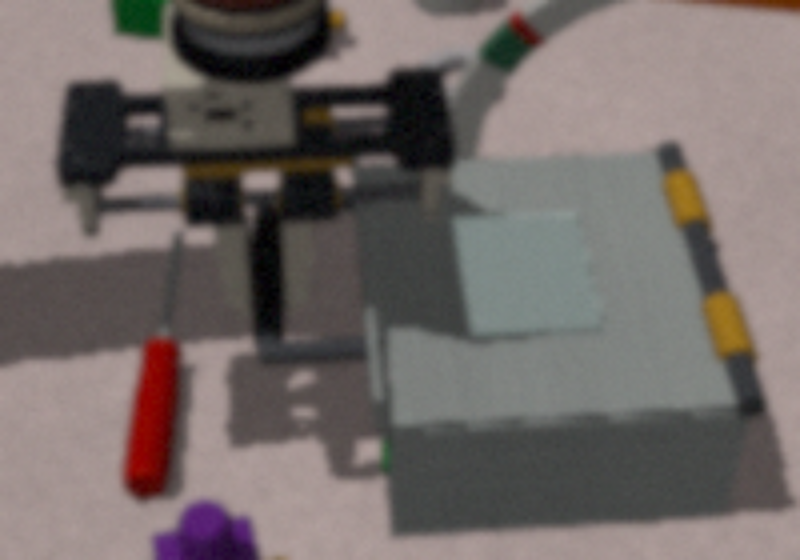

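The side view shows both fingers straddling the sleeve in the middle, and the width (16 mm) matches it. Now tighten and raise along the arc.

```bash
python3 - <<'E'
from bench import *
from h import *
gripper_close(20);p("grip")
for th in(.08,.2,.35,.5,.65,.78,.87):
    movel(tcp(th),vel=.09);s=p(th)
    if np.linalg.norm(s["contact_force"])>25: print("STOP");break
pause(.3);p("hold")
d=get_image("top");cv2.imwrite("pics/t5.png",cv2.resize(d["frame"][90:230,200:340],None,fx=4,fy=4))
np.savez("t5.npz",**{k:v for k,v in d.items() if not isinstance(v,str)})
d=get_image("side");cv2.imwrite("pics/s5.png",d["frame"]);np.savez("s5.npz",**{k:v for k,v in d.items() if not isinstance(v,str)})
P=cloud(np.load("s5.npz"));
q=P[(abs((P[...,:2]-H)@np.array([-FX[1],FX[0]]))<.095)&(((P[...,:2]-H)@FX)<-.02)&(((P[...,:2]-H)@FX)>-.115)&(P[...,2]>.1)&(P[...,2]<.25)]
r=np.c_[-(q[:,:2]-H)@FX,q[:,2]-.089].astype(np.float32)
v=cv2.fitLine(r,cv2.DIST_HUBER,0,.001,.001).ravel();print(len(q),"cover angle",np.arctan(v[1]/v[0]))
E
```

```text
grip 12.3 [ 0.4905 -0.0489  0.0802] [5.5 0.7 0.6] 0.166 20.0 th 0.001
0.08 12.67 [ 0.4921 -0.0489  0.0991] [ 5.8  1.4 -1.8] 0.163 20.0 th 0.081
0.2 13.13 [ 0.4971 -0.0486  0.1269] [ 7.1  0.5 -3. ] 0.166 20.0 th 0.2
0.35 13.68 [ 0.5079 -0.0481  0.1605] [ 6.3 -0.3 -4.3] 0.164 20.0 th 0.348
0.5 14.23 [ 0.5234 -0.0474  0.192 ] [ 5.7  0.5 -4.8] 0.165 20.0 th 0.495
0.65 14.78 [ 0.5433 -0.0465  0.2207] [ 6.6 -0.3 -5.3] 0.165 20.0 th 0.642
0.78 15.28 [ 0.5643 -0.0456  0.2435] [ 4.7  0.4 -5.7] 0.163 20.0 th 0.772
0.87 15.67 [ 0.5807 -0.0448  0.2579] [ 4.5 -1.3 -5.3] 0.165 20.0 th 0.864
hold 15.97 [ 0.581  -0.0448  0.2581] [ 5.3 -0.8 -6.4] 0.163 20.0 th 0.865
1748 cover angle 0.92323464
```

View pics/s5.png

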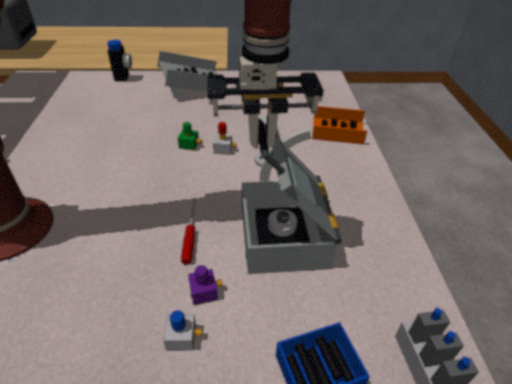

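The side view shows the cover raised about 50° and held at (262,130). The red cap is up, the screwdriver is untouched, and blue is home. I check the angle with a clean cover fit from the top camera.

```bash
python3 - <<'E'
from h import *
for n in("t5","s5"):
    P=cloud(np.load(n+".npz"));L=(P[...,:2]-H)
    x=-L@FX;y=L@np.array([-FX[1],FX[0]]);z=P[...,2]-.089
    b=np.abs(np.arctan2(z,x)-.87)<.12
    m=(abs(y)<.09)&(x>.02)&(x<.12)&b;r=np.c_[x[m],z[m]]
    for _ in range(6):
        k=np.polyfit(r[:,0],r[:,1],1);e=abs(r[:,1]-np.polyval(k,r[:,0]));r=r[e<max(.004,1.5*np.median(e))]
    print(n,len(r),"angle",np.arctan(k[0]),"offset",k[1])
E
```

```text
t5 310 angle 0.8661999937780555 offset 0.004056403404240115
s5 964 angle 0.9017276706704125 offset 0.000681908520002834
```

View pics/t5.png

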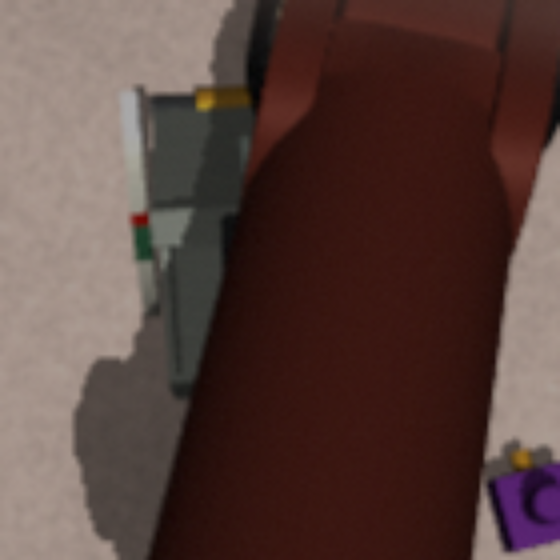

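The top view shows the cover edge just past the red mark at (140,220), and the fit gives 0.866 rad. Now lower it to about 0.71 rad and hold.

```bash
python3 - <<'E'
from bench import *
from h import *
for th in(.80,.715):
    movel(tcp(th),vel=.05);p(th)
pause(1);s=p("hold");print(abs(s["dq"]).max())
d=get_image("top");a=cv2.resize(d["frame"][100:180,220:280],None,fx=6,fy=6)
e=get_image("side");b=cv2.resize(e["frame"][100:260,170:350],(540,480));cv2.imwrite("pics/f6.png",cv2.resize(cv2.hconcat([a,b]),(780,416)))
P=cloud(d);L=(P[...,:2]-H);x=-L@FX;y=L@np.array([-FX[1],FX[0]]);z=P[...,2]-.089
m=(abs(y)<.09)&(x>.02)&(x<.14)&(abs(np.arctan2(z,x)-.715)<.12);r=np.c_[x[m],z[m]]
for _ in range(6):
    k=np.polyfit(r[:,0],r[:,1],1);q=abs(r[:,1]-np.polyval(k,r[:,0]));r=r[q<max(.004,1.5*np.median(q))]
print(len(r),"angle",np.arctan(k[0]))
E
```

```text
0.8 16.55 [ 0.5685 -0.0454  0.2475] [ 5.8 -0.3 -6. ] 0.165 20.0 th 0.796
0.715 17.11 [ 0.5546 -0.046   0.2337] [ 7.1 -1.2 -7. ] 0.162 20.0 th 0.714
hold 18.11 [ 0.5547 -0.046   0.2338] [ 5.9 -0.4 -6.6] 0.165 20.0 th 0.715
0.0016712016981692106
529 angle 0.7206091206601057
```

View pics/f6.png

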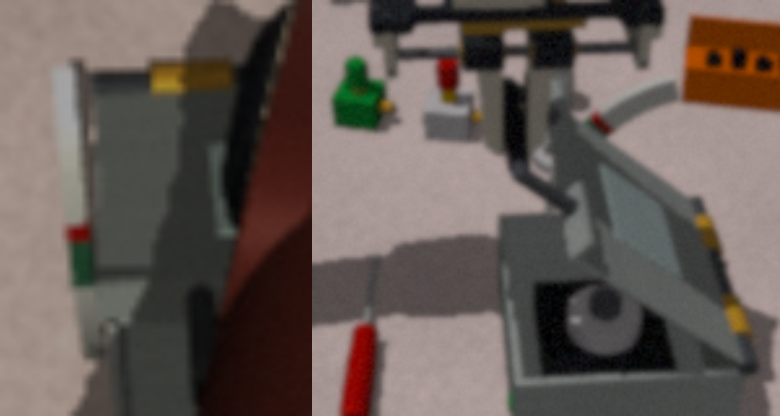

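The cover is held at 0.715–0.72 rad, about 5° below balance, with its edge at the green band. The handle is gripped, the red cap is up, and the other things are untouched.

```bash
python3 -c "
from bench import *
print(close_job())"
```

```text
the job is handed in; nothing more can be done
None
```

The job is handed in: I pulled the red vent cap to its open stop, raised the cover just past balance (about 0.87 rad), and brought it back to about 0.715 rad, roughly 5° below balance, where the gripper still holds the handle steady.

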